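# Load a clutch pack and hold it down on its sprung plate

### The arm

A 6-joint arm with a two-finger parallel gripper is mounted at the origin on the work surface. World frame = base frame: x ahead of the robot, y to its left, z up, the work surface at z = 0. Lengths are in m, angles in degrees, forces in N, time in s.
With the tool pointing down it reaches from about 0.25 to 0.725 m from the base axis. Payload 9.7 kg.
Tool frame: the origin (TCP) lies midway between the tips of the shut fingers; the grasp point (between the pads) lies 19 mm behind it (bot.grasp_offset is the distance from the TCP to the grasp point, in m); z points along the fingers, x is the direction in which the jaws open and shut, and the axes are right-handed (so a half turn about z gives the same grasp; the last joint's range is limited). The gripper opens to 85 mm and grips with 20 to 120 N. Pads are 22 mm wide; open, the fingers measure 114 mm over their backs; the gripper's body (76 mm by 85 mm) begins 54 mm behind the grasp point. The pads swing forward as they close: fully open they stand 13 mm farther back than shut.
Start: joints at [63.312, 4.979, 10.078, 95.1, 0, 90], TCP at [0.247, 0.491, 0.231] pointing down, gripper open.
Joint ranges: [-179.16, 179.16], [-48.56, 103.87], [-65.8, 70.77], [-126.05, 130.52], [-82.76, 87.17], [-180, 180]. Speed limits (degrees/s): [127.2, 127.2, 147.25, 180, 180, 180].

### API

Orientations are given as [roll, pitch, yaw] about the fixed x, y, z axes, in that order (R = Rz(yaw) Ry(pitch) Rx(roll)).
In Python, from workcell import bot gives the robot as it stands.
- The arm moves only by the tool send_rows, never from a script. Its argument "targets" is a list of rows, each a list of 5 numbers: the closure, from 0 (fully open) to 1 (shut), then the shift along the world's x, y, z in mm, then the turn about the world's z in degrees. A call has 1 to 10 rows; each row is the pose to reach, as a shift and turn from the pose commanded when the call began; what a row does not reach only later rows make up. A row lasts 1/8 s, in which the tool goes at most 62.5 mm and 10.7 degrees, less where a joint would pass 70% of its speed; a pose out of reach is approached as far as the arm can. A call with a gripper value outside its range is refused whole. The fingers move at their own pace and stop on an object; "squeeze" is the grip in N (left out, the last holds). Time passes only in rows, so rows that repeat a pose let the fingers close. It gives the time, the measured TCP pose, the force and the opening at its end, in the units of the state.
- bot.get_obs(): the state, without advancing time (a new reading comes with each control period).
- bot.camera(name): name is "side" or "top"; returns a dict with "pixels" (384x512x3 uint8, red, green, blue), "intrinsics" (3x3 intrinsics, pixels), "view" (4x4, takes a point from world to camera coordinates). Camera axes: x right, y down, z forward; pixel columns grow to the right and rows downward; lengths in m; the calibration is good to about 2 mm. A picture is of the moment at which its call begins. There is no depth.
- bot.job_done(): hands the job in, once; it reports no verdict.
The state is a dict: "time": time; "q": joint angles; "qd": joint speeds; "joint_efforts": joint torques, N m; "ee_pos": TCP position; "tcp_rot": TCP orientation; "wrist_force": force on the tool from outside, world axes, zero at the start; "torque": the same for the moment, N m; "opening": finger opening in m.
Only numpy, scipy, OpenCV 4.12 (cv2) and the standard library are available. Lean on these libraries where they do the work, as an engineer would, in place of code of your own. Each camera call takes 0.05 s, during which the arm holds its last target.

### The job

Build the clutch pack on the round sprung plate of the fixture: lay the widest loose solid disc flat in the middle of the plate, then the medium solid disc (not the small one) centred on it, then stand the stemmed hub on top, flange down and centred. Push the hub straight down until the sprung plate sits fully home on its stop, and finish while still holding it pressed there, ready for the retaining ring: firmly, but without leaning hard on it. Leave everything else on the bench where it is.

Things in the scene. Friction and masses are not known exactly. Their poses are not given: they have to be found in the camera images.
- fixture: heavy fixed assembly fixture: grey base 150 x 130 mm, 16 mm high, with bolt heads up to 22 mm, carrying an upright dark sleeve 62 mm across whose rim is 40 mm above the bench; above it floats the round sprung plate. Origin: centre of the base's underside, z up
- plate_top (a point): centre of the top face of the sprung plate: aluminium, round, flat, 90 mm across, 8 mm thick; its top is 62 mm above the bench at rest and 48 mm when fully down. Moves with the plate
- plunger (a joint): downward travel of the sprung plate in m: 0 at rest (up), 0.014 fully home on the sleeve rim (hard stop). The preloaded spring carries the whole pack's weight without sinking; seen from the hub, pushing it home takes about 9 to 14 N beyond the pack's weight: it starts to sink at about 2 to 6 N and the force rises 0.5 N per mm. Keep the final push on the pack under 40 N
- wide_disc: loose solid disc, 62 mm across, 12 mm thick, dark steel, about 0.2 kg, lying flat on the bench. Origin: centre of its underside, z up
- wide_disc_center (a point): middle of the wide disc, 6 mm above its underside
- narrow_disc: loose solid disc, 48 mm across, 10 mm thick, dark steel, about 0.14 kg, lying flat on the bench. Origin: centre of its underside, z up
- narrow_disc_center (a point): middle of the medium disc, 5 mm above its underside
- hub: loose steel hub standing upright on the bench, about 0.22 kg: flange 44 mm across and 8 mm thick at the bottom, round stem 24 mm across rising from it to 50 mm above the underside. Origin: centre of the flange's underside, z up along the stem
- spacer: small loose disc, a bystander: 32 mm across, 10 mm thick, dark steel, not part of the pack; lies among the parts. Origin: centre of its underside
- spray_can: bystander spray can, 64 mm across, 190 mm tall, standing at the back. Origin: centre of its foot
- jar: bystander glass jar, 66 mm across, 90 mm tall, at the back. Origin: centre of its foot
- screwdriver: bystander screwdriver, 190 mm long, lying on the right. Origin: centre of its underside
- tape_roll: bystander roll of paper tape, 96 mm across, 24 mm tall, lying flat on the right. Origin: centre of its underside
- bearing: bystander steel bearing ring, 52 mm across, 24 mm bore, 16 mm tall, lying on the left. Origin: centre of its underside
- tin: bystander open aluminium tin, 72 mm across, 60 mm tall, at the back left. Origin: centre of its foot
There are look-alikes about, which are no part of the job. What is shaped like the wide_disc but pink or purple is not meant.

How it is judged (in metres and radians):
On the way, in this order (a step that is already met when the one before it is completed fails the run):
1. the wide disc lies flat, centred on the sprung plate, let go (z of wide_disc_center in the frame of plate_top between 0.002 and 0.01 m and horizontal distance between wide_disc_center and plate_top below 0.008 m and angle between the z axis of wide_disc and the z axis of fixture, either way round below 0.12 rad and contact force between wide_disc and the fingers below 0.2 N), for 0.2 s.
2. the medium disc lies flat, centred on the wide disc, let go (z of wide_disc_center in the frame of plate_top between 0.002 and 0.01 m and horizontal distance between each of wide_disc_center, narrow_disc_center and plate_top below 0.008 m and angle between the z axis of each of wide_disc, narrow_disc and the z axis of fixture, either way round below 0.12 rad and z of narrow_disc_center in the frame of plate_top between 0.013 and 0.021 m and contact force between narrow_disc and the fingers below 0.2 N), for 0.2 s.
3. the hub, on top, is pressed down until the plate is home (z of wide_disc_center in the frame of plate_top between 0.002 and 0.01 m and horizontal distance between each of wide_disc_center, narrow_disc_center, hub and plate_top below 0.008 m and angle between the z axis of each of wide_disc, narrow_disc and the z axis of fixture, either way round below 0.12 rad and z of narrow_disc_center in the frame of plate_top between 0.013 and 0.021 m and z of hub in the frame of plate_top between 0.018 and 0.026 m and angle between hub's own z axis and vertical below 0.12 rad and value of joint plunger above 0.0125 m), for 0.2 s.
At the end, for the whole second after the job is handed in: Robot still pressing the hub (over 3 N): plate down 12.5 of 14 mm or more; wide disc, medium disc and upright hub stacked on it in that order, each within 8 mm of the centre, 4 mm of its height, 7 degrees of flat; 5 to 40 N from hub on disc; hub still (all of step 3 and contact force between hub and narrow_disc between 5 and 40 N and (contact force between hub and the fingers above 3 N or contact force between hub and the arm above 3 N) and linear speed of hub below 0.01 m/s); the arm keeps its last pose, push and grip.
It fails at once if a bystander is moved by more than 40 mm (distance of any of spacer, spray_can, jar, screwdriver, tape_roll, bearing, tin from where it was at the start of the episode above 0.04 m).
It also fails if it takes over 72 s, if anything falls off the work surface, if the arm or the gripper's body presses on something with over 40 N, if the wrist force passes 120 N, or if a joint passes its speed limit or range.

## Working session

There is one attempt and no reset: what is moved stays moved. The work goes in short steps, Python scripts to look and compute and a tool call to move; the robot and the scene stay as the last step left them, time stands still between calls to the robot, and variables do not carry over. Pictures are saved under pics/ and viewed, and the job is handed in when it is done.

Besides the shell and the picture viewer there is one more tool, called after "Request:" by a JSON object that holds its "op" and its "data". send_rows: Moves the arm, as the interface text tells. Its arguments: {"type":"object","properties":{"targets":{"type":"array","items":{"type":"array","items":{"type":"number"}}},"squeeze":{"type":"number"}},"required":["targets"]}

```bash
mkdir -p pics; ls
cat > h.py <<'E'
import numpy as np, cv2
from workcell import bot
def snap(n,tag):
    c=bot.camera(n); np.savez(f'pics/{tag}.npz',**c); cv2.imwrite(f'pics/{tag}.png',cv2.cvtColor(np.asarray(c['pixels']),cv2.COLOR_RGB2BGR)); return c
def ray(c,u,v,z):
    K=np.array(c['intrinsics']);V=np.array(c['view']);R=V[:3,:3];t=V[:3,3]
    o=-R.T@t; d=R.T@np.linalg.inv(K)@np.array([u,v,1.]); return o+d*(z-o[2])/d[2]
def proj(c,p):
    V=np.array(c['view']);q=V[:3,:3]@np.array(p)+V[:3,3];q=np.array(c['intrinsics'])@q;return q[:2]/q[2]
E
python3 - <<'E'
from h import *
for n in('side','top'):
    c=snap(n,n+'0'); V=np.array(c['view']);print(n,-V[:3,:3].T@V[:3,3],V[:3,:3])
print(bot.get_obs())
E
```

```text
pics
side [ 0.49762791 -1.00861087  0.79177073] [[ 0.99548524 -0.09466788 -0.0068654 ]
 [-0.06076786 -0.58010088 -0.81227473]
 [ 0.07291371  0.8090247  -0.58323463]]
top [ 0.51998409 -0.01297461  1.38146288] [[ 2.63728852e-02 -9.99650833e-01  1.63797344e-03]
 [-9.97913401e-01 -2.64235783e-02 -5.89121311e-02]
 [ 5.89348420e-02 -8.08727729e-05 -9.98261828e-01]]
{'time': 0.1, 'q': array([ 6.33112919e+01,  5.00630542e+00,  1.00377339e+01,  9.50988588e+01,
       -3.61251143e-04,  9.00011237e+01]), 'qd': array([ 0.02829575, -0.14321667,  0.12981764, -0.1030797 ,  0.07329476,
        0.18235532]), 'joint_efforts': array([-1.17623367e-03, -5.21561837e+01,  4.65652514e+01,  1.59730524e-02,
       -5.38804261e-05, -1.10608585e-05]), 'ee_pos': array([0.24693582, 0.49121437, 0.23065844]), 'tcp_rot': array([1.79999637e+02, 6.74302987e-02, 6.33101682e+01]), 'wrist_force': array([ 0.24284411,  0.1035198 , -0.3073123 ]), 'torque': array([-0.0338761 ,  0.0189247 , -0.02192504]), 'opening': 0.08509941915833427}
```

View pics/side0.png

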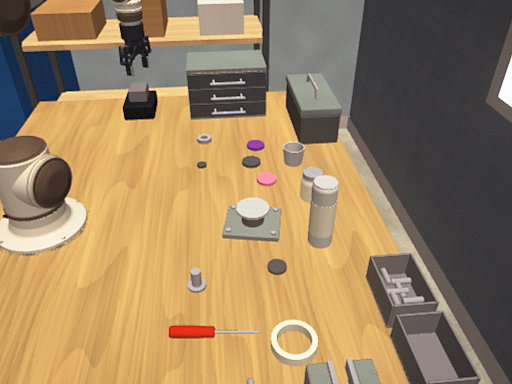

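View pics/top0.png

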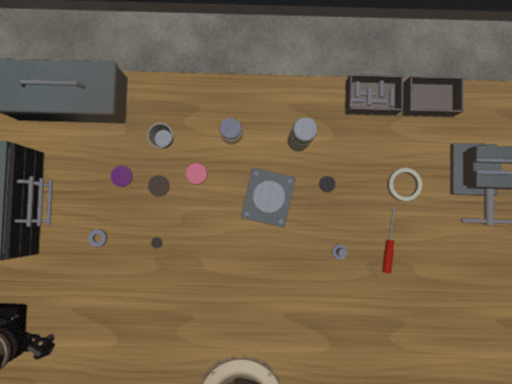

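```bash
cat > m.py <<'E'
from h import *
def L(t): return dict(np.load(f'pics/{t}.npz'))
def blob(c,x0,y0,x1,y1,f):
    im=c['pixels'][y0:y1,x0:x1]; hsv=cv2.cvtColor(im,cv2.COLOR_RGB2HSV).astype(int); m=f(hsv[...,0],hsv[...,1],hsv[...,2]).astype(np.uint8)
    n,lab,st,ce=cv2.connectedComponentsWithStats(m); k=1+np.argmax(st[1:,4]); return ce[k]+[x0,y0],st[k][2:5]
E
python3 - <<'E'
from m import *
t=L('top0');s=L('side0')
for n,c,pts in(('top',t,[(159,186),(327,184),(157,242),(340,252),(345,252),(269,197),(258,212),(150,200),(310,190)]),('side',s,[(251,161),(277,267),(252,208),(252,220),(240,224),(197,286),(196,275),(300,270)])):
  hs=cv2.cvtColor(c['pixels'],cv2.COLOR_RGB2HSV)
  for p in pts: print(n,p,hs[p[1],p[0]],end=' ')
print()
def up(c,b,n):
    x0,y0,x1,y1=b; cv2.imwrite(n,cv2.resize(cv2.cvtColor(c['pixels'][y0:y1,x0:x1],cv2.COLOR_RGB2BGR),None,fx=6,fy=6,interpolation=cv2.INTER_CUBIC))
up(t,(235,160,365,265),'pics/tz.png'); up(s,(180,190,310,300),'pics/sz.png')
E
```

```text
top (159, 186) [13 53 77] top (327, 184) [174  21  62] top (157, 242) [10 33 70] top (340, 252) [118  29 131] top (345, 252) [118  27 130] top (269, 197) [111  18 145] top (258, 212) [107  18  99] top (150, 200) [ 17 118 123] top (310, 190) [ 18 118 127] side (251, 161) [ 10  23 101] side (277, 267) [ 14  41 106] side (252, 208) [ 22  17 228] side (252, 220) [14 48 90] side (240, 224) [ 32  23 166] side (197, 286) [  9  37 144] side (196, 275) [  6  41 125] side (300, 270) [ 18 135 223]
```

View pics/tz.png

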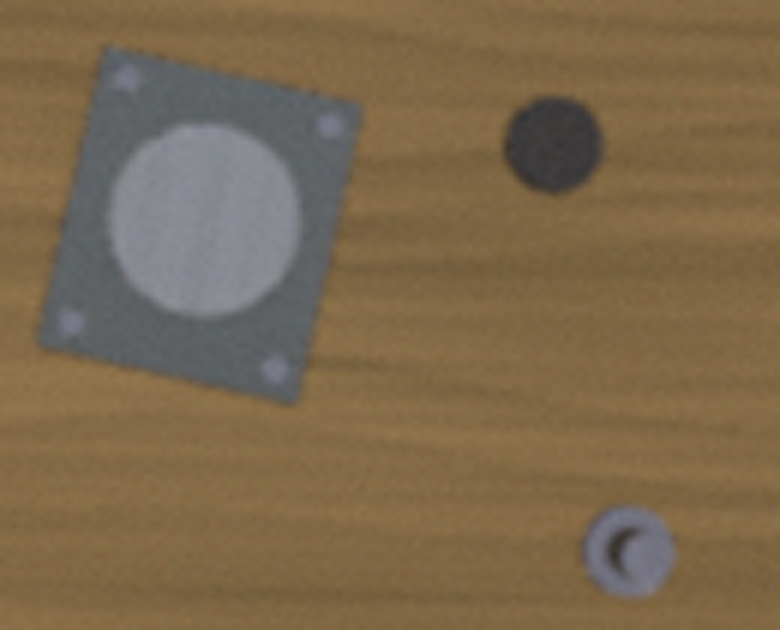

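View pics/sz.png

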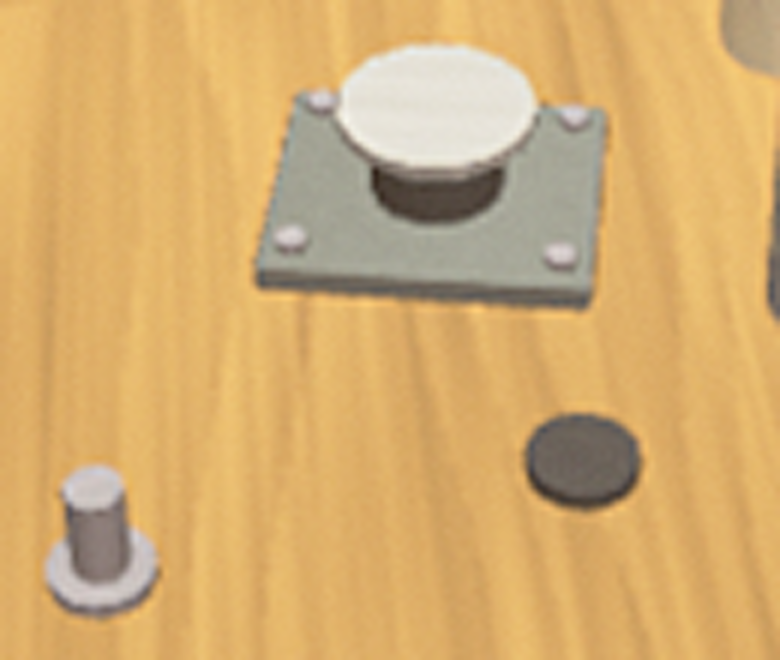

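The zoomed crops show the plate (top ≈269,197), the medium disc (327,184) and the upright hub (340,252). The wide disc is the dark one at (159,186). Next I measure all of them in both views.

Run:
```python
from m import *
t=L('top0');s=L('side0')
low=lambda h,S,v:S<75
def sh(name,c,box,f,z,D):
    p,st=blob(c,*box,f); P=ray(c,*p,z); e=ray(c,p[0]+st[0]/2,p[1],z)-ray(c,p[0]-st[0]/2,p[1],z)
    print(name,p.round(1),st,P.round(4),'width',np.linalg.norm(e).round(4),'exp',D, 'areaD', )
sh('wide top',t,(140,168,178,205),low,.012,.062)
sh('wide side',s,(235,150,268,172),lambda h,S,v:(S<75)&(v<150),.007,.062)
sh('purple top',t,(105,160,138,192),lambda h,S,v:(h>125)&(h<165),.012,.062)
sh('med top',t,(312,170,342,200),low,.010,.048)
sh('med side',s,(262,255,292,280),lambda h,S,v:(S<75)&(v<150),.006,.048)
sh('spacer top',t,(145,230,168,254),low,.01,.032)
sh('hub fl top',t,(325,238,356,266),low,.008,.044)
sh('plate top',t,(250,178,290,216),lambda h,S,v:(v>118)&(S<60),.062,.09)
sh('plate side',s,(225,193,282,222),lambda h,S,v:(v>195)&(S<60),.062,.09)
sh('fix top',t,(235,160,302,232),low,.016,.19)
sh('fix base side-check',t,(235,160,302,232),low,.016,.19)
m=(cv2.cvtColor(t['pixels'],cv2.COLOR_RGB2HSV)[...,1]<75).astype(np.uint8)[160:232,235:302]
k=cv2.findContours(m,0,2)[0];k=max(k,key=cv2.contourArea);r=cv2.minAreaRect(k);print(r)
q=(np.array(r[0])+[235,160]);print(ray(t,*q,.016))
# side ellipse of plate, hub top
for nm,box,z in(('stem top side',(187,265,206,277),.05),):
    g=s['pixels'][box[1]:box[3],box[0]:box[2]];print(cv2.cvtColor(g,cv2.COLOR_RGB2HSV)[...,2])
```

```text
wide top [158.2 185.5] [ 20  20 314] [0.608  0.2543 0.012 ] width 0.0581 exp 0.062 areaD
wide side [250.9 161.3] [ 17  11 158] [0.6084 0.2568 0.007 ] width 0.0569 exp 0.062 areaD
purple top [121.  175.9] [ 21  21 342] [0.6331 0.3635 0.012 ] width 0.061 exp 0.062 areaD
med top [327.  183.6] [ 16  16 191] [ 0.6266 -0.236   0.01  ] width 0.0466 exp 0.048 areaD
med side [276.6 266.1] [ 18  15 219] [ 0.6262 -0.2352  0.006 ] width 0.0442 exp 0.048 areaD
spacer top [156.2 242.5] [10 10 78] [0.4431 0.2542 0.01  ] width 0.0289 exp 0.032 areaD
hub fl top [339.3 251.5] [ 16  16 201] [ 0.4309 -0.2753  0.008 ] width 0.0463 exp 0.044 areaD
plate top [268.7 196.1] [ 32  32 813] [ 0.5831 -0.0651  0.062 ] width 0.0894 exp 0.09 areaD
plate side [252.2 207.3] [ 34  20 527] [ 0.5826 -0.0659  0.062 ] width 0.0913 exp 0.09 areaD
fix top [267.9 197. ] [  55   59 2309] [ 0.5828 -0.0647  0.016 ] width 0.1591 exp 0.19 areaD
fix base side-check [267.9 197. ] [  55   59 2309] [ 0.5828 -0.0647  0.016 ] width 0.1591 exp 0.19 areaD
((32.89044952392578, 36.9747200012207), (44.896949768066406, 51.417877197265625), 1
[... 329 characters left out ...]
 202 203 210 207 211 219 229 231 229 229 229
  226]
 [208 219 221 218 207 204 202 205 208 209 209 204 211 227 231 228 229 230
  228]
 [209 221 223 218 205 207 211 208 209 206 202 200 207 226 233 230 230 230
  228]
 [210 219 215 197 213 211 205 205 202 202 203 200 196 201 228 231 230 231
  228]
 [214 222 201 168 205 208 203 204 200 203 205 204 180 162 222 232 230 231
  228]
 [211 223 221 184 172 202 208 207 204 209 208 193 151 143 216 234 230 231
  226]
 [213 222 230 187 109 166 185 189 191 184 182 152 120 136 202 234 231 230
  228]
 [213 221 230 193  93 109 122 140 140 125 130 136 126 138 206 235 230 231
  226]
 [215 221 229 194 103 118 125 128 137 139 139 135 129 138 199 238 232 231
  228]]
```

Request:
{"op": "send_rows", "data": {"targets": [[0,60,-40,-20,-10],[0,120,-80,-40,-20],[0,180,-118,-65,-30],[0,240,-157,-90,-40],[0,300,-196,-110,-40],[0,361,-236,-131,-40],[0,361,-236,-150,-40],[0,361,-236,-170,-40],[0,361,-236,-170,-40],[0,361,-236,-170,-40]], "squeeze": 40}}

```text
time: 1.35
ee_pos: [0.6077, 0.2559, 0.0621]
tcp_rot: [-180.0, -0.0, 23.3]
wrist_force: [0.0, 0.4, 0.9]
opening: 0.0856
```

Run:
```python
from m import *
o=bot.get_obs();print(o['time'],o['ee_pos'],o['tcp_rot'],o['q'],o['wrist_force'])
c=snap('top','top1');d=snap('side','side1')
def up(c,b,n):
    x0,y0,x1,y1=b; return cv2.resize(cv2.cvtColor(c['pixels'][y0:y1,x0:x1],cv2.COLOR_RGB2BGR),None,fx=4,fy=4,interpolation=cv2.INTER_CUBIC)
cv2.imwrite('pics/a1.png',np.hstack([up(c,(110,140,205,240),0),up(d,(210,90,305,190),0)]))
```

```text
1.35 [0.60767899 0.25592006 0.06208978] [-1.79988696e+02 -1.27880841e-02  2.33336218e+01] [2.28331424e+01 1.99185759e+01 8.91591886e+00 7.89846541e+01
 1.14152086e-02 8.94995206e+01] [0.0315223  0.36714013 0.92507962]
```

View pics/a1.png

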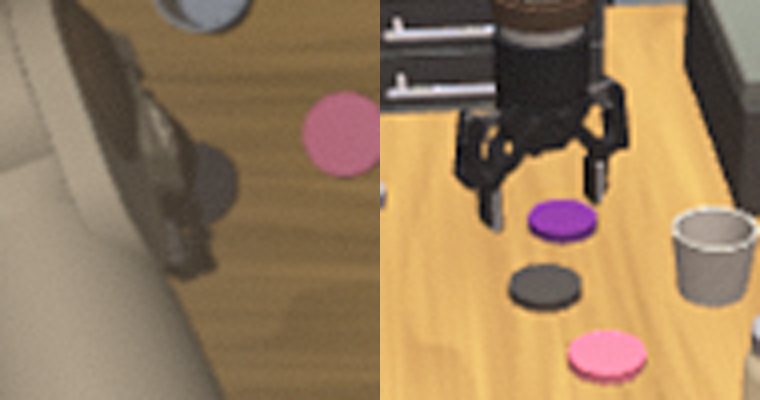

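The side view shows the open jaws behind and above the dark disc, and the pink and purple discs are clear. I'm descending now.

Request:
{"op": "send_rows", "data": {"targets": [[0,0,0,-30,0],[0,0,0,-55,0],[0,0,0,-65,0],[0,0,0,-65,0],[1,0,0,-65,0],[1,0,0,-65,0],[1,0,0,-65,0],[1,0,0,-65,0],[1,0,0,-65,0],[1,0,0,-65,0]], "squeeze": 40}}

```text
time: 2.7
ee_pos: [0.6087, 0.2558, -0.0018]
tcp_rot: [-180.0, -0.1, 23.3]
wrist_force: [-0.9, -0.8, 5.4]
opening: 0.0599
```

Request:
{"op": "send_rows", "data": {"targets": [[1,0,0,10,0],[1,0,0,40,0],[1,0,0,80,0],[1,0,0,120,0],[1,0,0,120,0],[1,0,0,120,0]]}}

```text
time: 3.45
ee_pos: [0.6079, 0.2553, 0.1159]
tcp_rot: [180.0, 0.0, 23.3]
wrist_force: [-0.1, 0.5, -2.0]
opening: 0.06
```

```bash
cat >> m.py <<'E'
def up(c,b,f=4):
    x0,y0,x1,y1=b; return cv2.resize(cv2.cvtColor(c['pixels'][y0:y1,x0:x1],cv2.COLOR_RGB2BGR),None,fx=f,fy=f,interpolation=cv2.INTER_CUBIC)
E
python3 - <<'E'
from m import *
o=bot.get_obs();print(o['time'],o['ee_pos'],o['tcp_rot'],o['wrist_force'],o['opening'])
d=snap('side','side2')
print(proj(d,o['ee_pos']))
cv2.imwrite('pics/a2.png',up(d,(190,40,310,170),5))
E
```

```text
3.45 [0.60789298 0.25531988 0.11591909] [1.79998562e+02 2.11200997e-02 2.33083373e+01] [-0.1496834   0.52477272 -2.01103594] 0.05996409701290002
[250.46832249 132.49721866]
```

View pics/a2.png

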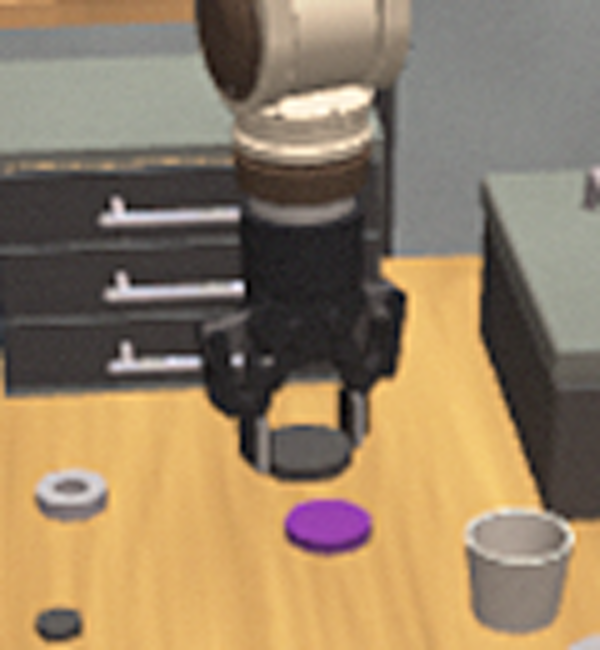

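Disc held flat, and about 2 N of weight agrees with 0.2 kg. Next I carry it over the plate.

Request:
{"op": "send_rows", "data": {"targets": [[1,-4,-50,5,0],[1,-8,-100,5,0],[1,-12,-150,5,0],[1,-16,-200,5,0],[1,-20,-250,5,0],[1,-24,-300,5,0],[1,-25,-320,5,0],[1,-25,-320,-20,0],[1,-25,-320,-20,0],[1,-25,-320,-20,0]]}}

```text
time: 4.75
ee_pos: [0.583, -0.064, 0.0964]
tcp_rot: [-180.0, 0.0, 23.4]
wrist_force: [-0.3, 0.7, -1.2]
opening: 0.0598
```

Run:
```python
from m import *
o=bot.get_obs();print(o['time'],o['ee_pos'],o['tcp_rot'],o['wrist_force'],o['opening'])
d=snap('side','side3');t=snap('top','top3')
print(proj(d,o['ee_pos']+[0,0,.0138]),proj(t,o['ee_pos']))
cv2.imwrite('pics/a3.png',np.hstack([up(d,(200,130,300,240),4),up(t,(220,150,320,260),4)]))
```

```text
4.75 [ 0.58300281 -0.06398147  0.09644852] [-1.79980984e+02  2.18089029e-02  2.33587610e+01] [-0.32045231  0.7381618  -1.19003144] 0.05981399477102609
[252.19913309 192.28443214] [268.76541656 195.58009305]
```

View pics/a3.png

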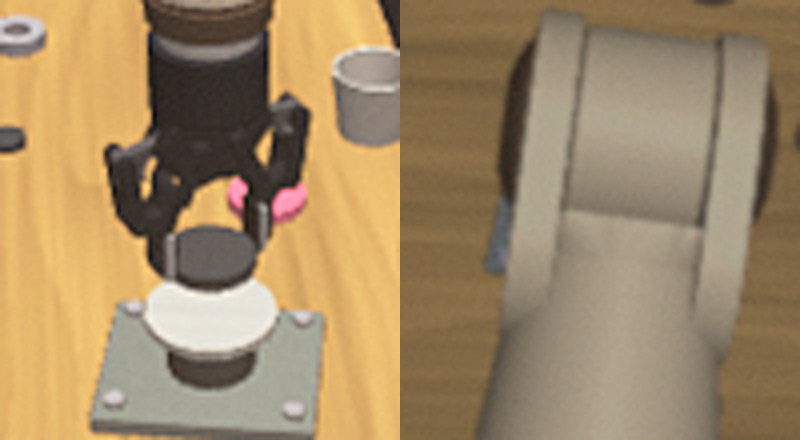

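Request:
{"op": "send_rows", "data": {"targets": [[1,0,-1,-15,0],[1,0,-1,-28,0],[1,0,-1,-33,0],[1,0,-1,-35,0],[1,0,-1,-35,0],[1,0,-1,-35,0]]}}

```text
time: 5.6
ee_pos: [0.5833, -0.0656, 0.0617]
tcp_rot: [180.0, -0.0, 23.3]
wrist_force: [0.3, -0.7, -0.9]
opening: 0.0598
```

Run:
```python
from m import *
o=bot.get_obs();print(o['time'],o['ee_pos'],o['wrist_force'],o['opening'])
d=snap('side','side4')
cv2.imwrite('pics/a4.png',up(d,(200,150,300,240),6))
```

```text
5.6 [ 0.58327602 -0.06562591  0.06173324] [ 0.25324624 -0.6835559  -0.93070799] 0.05984272518947953
```

View pics/a4.png

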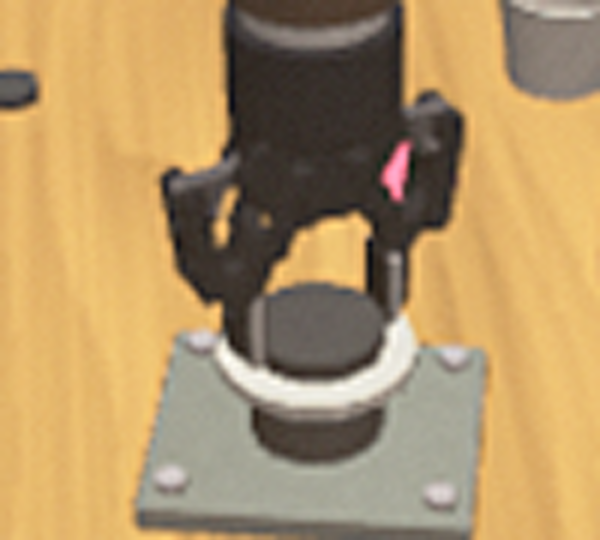

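Disc just above the plate and centred on it (around 253,205). I'm lowering it the last 1.5 mm and releasing.

Request:
{"op": "send_rows", "data": {"targets": [[1,0,0,-1.5,0],[1,0,0,-1.5,0],[0.2,0,0,-1.5,0],[0,0,0,-1.5,0],[0,0,0,-1.5,0],[0,0,0,20,0],[0,0,0,60,0],[0,0,0,100,0],[0,0,0,100,0]]}}

```text
time: 6.78
ee_pos: [0.5845, -0.0658, 0.1649]
tcp_rot: [179.8, -0.3, 23.3]
wrist_force: [-0.1, 0.4, -1.2]
opening: 0.0857
```

Request:
{"op": "send_rows", "data": {"targets": [[0,7,-28,0,0],[0,14,-56,0,0],[0,21,-84,0,0],[0,28,-112,0,0],[0,36,-140,0,0],[0,44,-170,0,0],[0,44,-170,-20,0],[0,44,-170,-60,0],[0,44,-170,-90,0],[0,44,-170,-90,0]]}}

```text
time: 8.02
ee_pos: [0.6251, -0.2349, 0.0676]
tcp_rot: [-179.8, 0.3, 23.3]
wrist_force: [0.5, -0.8, 1.9]
opening: 0.0853
```

Run:
```python
from m import *
o=bot.get_obs();print(o['time'],o['ee_pos'],o['tcp_rot'],o['wrist_force'],o['opening'])
d=snap('side','side5');t=snap('top','top5')
cv2.imwrite('pics/a5.png',np.hstack([up(d,(200,150,320,290),3),up(t,(220,150,360,290),3)]))
f=lambda h,S,v:(S<75)&(v<110)
p,st=blob(t,250,178,290,216,f);print('wide top',p,st,ray(t,*p,.074))
p,st=blob(d,236,185,270,212,f);print('side',p,st,ray(d,*p,.069))
p,st=blob(t,250,178,290,216,lambda h,S,v:(v>112)&(S<60));print(p,st)
```

```text
8.025 [ 0.625113   -0.2348886   0.06755807] [-179.75838488    0.25285347   23.31441064] [ 0.51765617 -0.7694479   1.90361244] 0.08526945132840429
wide top [269.90468986 196.85173979] [ 40  38 661] [ 0.58066299 -0.06811124  0.074     ]
side [253.06415094 205.0490566 ] [ 28  14 265] [ 0.58492009 -0.06533742  0.069     ]
[268.07042254 196.31220657] [ 32  33 426]
```

View pics/a5.png

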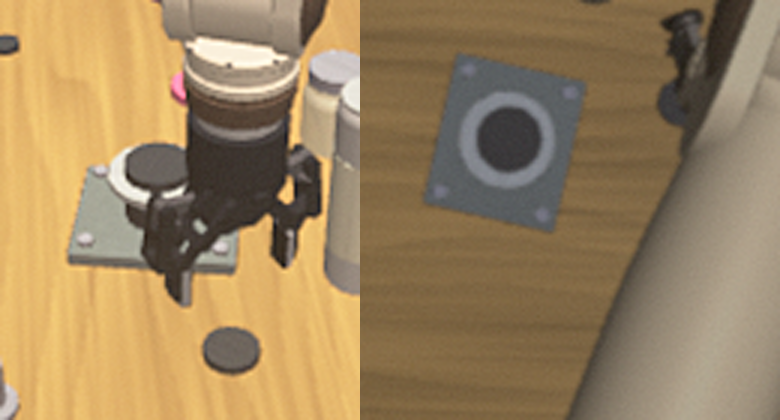

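The wide disc sits nearly concentric on the plate (top crop about 508,139, ring about 507,139). I'll measure it precisely.

Run:
```python
from m import *
t=L('top5')
for th in(80,90):
  p,st=blob(t,256,184,282,209,lambda h,S,v:(v<th)&(S<75));print('wide top',p,st,ray(t,*p,.074))
p,st=blob(t,250,178,290,216,lambda h,S,v:(v>112)&(S<60))
m=(cv2.cvtColor(t['pixels'],cv2.COLOR_RGB2HSV)[...,2]>112).astype(np.uint8)[178:216,250:290]
m&=(cv2.cvtColor(t['pixels'],cv2.COLOR_RGB2HSV)[...,1]<60)[178:216,250:290]
k=max(cv2.findContours(m,0,2)[0],key=cv2.contourArea);e=cv2.fitEllipse(k);print(e);q=np.array(e[0])+[250,178];print(ray(t,*q,.062))
```

```text
wide top [269.16666667 195.94827586] [ 21  21 348] [ 0.58311263 -0.06600801  0.074     ]
wide top [269.2        195.96111111] [ 21  21 360] [ 0.5830795  -0.06610115  0.074     ]
((18.703622817993164, 18.129072189331055), (31.44247055053711, 31.722810745239258), 162.2400665283203)
[ 0.58315213 -0.06521316  0.062     ]
```

Request:
{"op": "send_rows", "data": {"targets": [[0,0,0,-30,0],[0,0,0,-60,0],[0,0,0,-72,0],[0,0,0,-72,0],[1,0,0,-72,0],[1,0,0,-72,0],[1,0,0,-72,0],[1,0,0,-72,0],[1,0,0,-72,0],[1,0,0,-72,0]]}}

```text
time: 9.38
ee_pos: [0.6277, -0.2359, 0.001]
tcp_rot: [179.9, -0.1, 23.3]
wrist_force: [-1.0, -0.3, 5.4]
opening: 0.0456
```

Run:
```python
from m import *
o=bot.get_obs();print(o['time'],o['ee_pos'],o['wrist_force'],o['opening'])
```

```text
9.375 [ 0.6277063  -0.23587832  0.00100135] [-0.99026273 -0.32565046  5.35466275] 0.045578301125325335
```

Request:
{"op": "send_rows", "data": {"targets": [[1,0,0,10,0],[1,0,0,50,0],[1,0,0,100,0],[1,0,0,130,0],[1,0,0,130,0],[1,-11,42,130,0],[1,-22,85,130,0],[1,-33,128,130,0],[1,-44,170,130,0],[1,-44,170,130,0]]}}

```text
time: 10.62
ee_pos: [0.5819, -0.0631, 0.1282]
tcp_rot: [-179.9, 0.1, 23.5]
wrist_force: [0.1, -0.8, -1.6]
opening: 0.0458
```

Request:
{"op": "send_rows", "data": {"targets": [[1,0,0,-20,0],[1,0,0,-40,0],[1,0,0,-50,0],[1,0,0,-50,0],[1,0,0,-50,0]]}}

```text
time: 11.25
ee_pos: [0.5833, -0.0659, 0.0799]
tcp_rot: [180.0, -0.0, 23.3]
wrist_force: [0.2, -0.1, -1.6]
opening: 0.0458
```

Run:
```python
from m import *
o=bot.get_obs();print(o['time'],o['ee_pos'],o['wrist_force'],o['opening'])
d=snap('side','side6')
cv2.imwrite('pics/a6.png',up(d,(200,150,300,240),6))
```

```text
11.25 [ 0.58333874 -0.06585323  0.07990733] [ 0.19071014 -0.14558646 -1.6253935 ] 0.04575207846406821
```

View pics/a6.png

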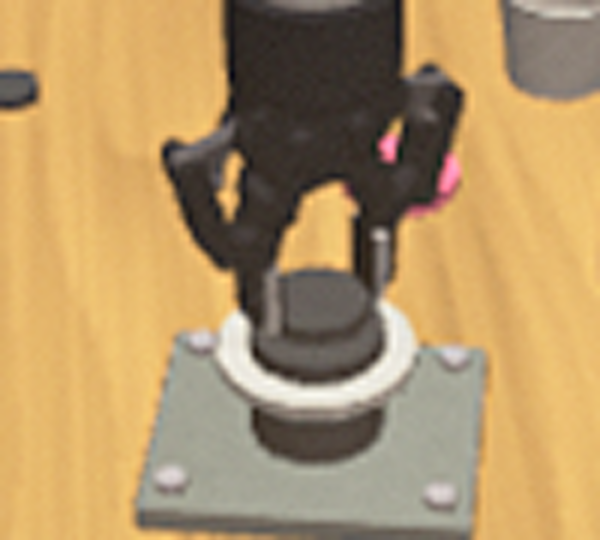

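The medium disc hovers about 5 mm above the wide one, centred (crop about 325,300). I'm lowering and releasing.

Request:
{"op": "send_rows", "data": {"targets": [[1,0,0,-3,0],[1,0,0,-5,0],[1,0,0,-5,0],[0.2,0,0,-5,0],[0,0,0,-5,0],[0,0,0,-5,0],[0,0,0,15,0],[0,0,0,50,0],[0,0,0,90,0],[0,0,0,90,0]]}}

```text
time: 12.55
ee_pos: [0.5844, -0.0658, 0.1728]
tcp_rot: [179.8, -0.3, 23.3]
wrist_force: [1.2, 0.0, 0.0]
opening: 0.0857
```

Request:
{"op": "send_rows", "data": {"targets": [[0,-25,-35,0,0],[0,-50,-70,0,0],[0,-75,-105,0,0],[0,-100,-140,0,0],[0,-125,-175,0,0],[0,-152,-209,0,0],[0,-152,-209,-20,0],[0,-152,-209,-50,0],[0,-152,-209,-50,0]]}}

```text
time: 13.68
ee_pos: [0.4296, -0.2738, 0.1166]
tcp_rot: [-179.8, 0.2, 23.3]
wrist_force: [-0.1, 0.3, 0.1]
opening: 0.0855
```

Run:
```python
from m import *
o=bot.get_obs();print(o['time'],o['ee_pos'],o['tcp_rot'],o['wrist_force'],o['opening'])
d=snap('side','side7');t=snap('top','top7')
cv2.imwrite('pics/a7.png',np.hstack([up(d,(150,180,290,310),3),up(t,(240,160,380,290),3)]))
z=np.vstack([up(t,(250,178,290,216),8)]);cv2.imwrite('pics/a7b.png',np.hstack([z,up(d,(232,183,272,221),8)]))
for th in(70,80,90):
  p,st=blob(t,256,184,282,209,lambda h,S,v:(v<th)&(S<75));print('disc top',p,st,ray(t,*p,.084))
```

```text
13.675 [ 0.42957439 -0.27384354  0.11657285] [-1.79775072e+02  1.53565491e-01  2.32966510e+01] [-0.10043096  0.33662852  0.08550534] 0.08551244583156448
disc top [269.25230769 195.95692308] [ 20  21 325] [ 0.58261224 -0.06583825  0.084     ]
disc top [269.11953353 196.01749271] [ 21  21 343] [ 0.58243601 -0.06547746  0.084     ]
disc top [269.21848739 195.92717087] [ 21  21 357] [ 0.58269161 -0.06574337  0.084     ]
```

View pics/a7.png

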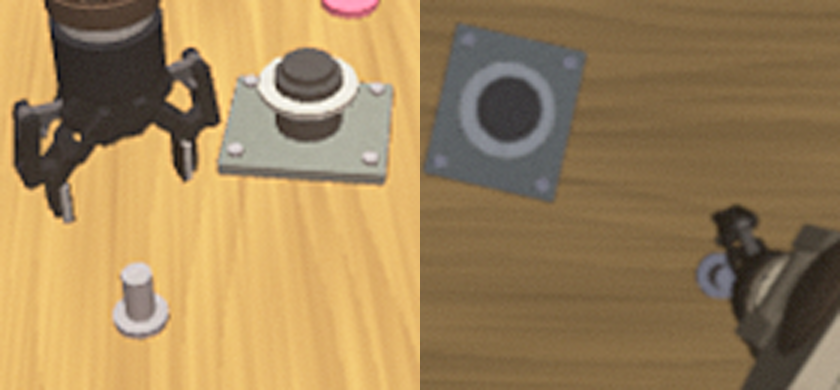

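View pics/a7b.png

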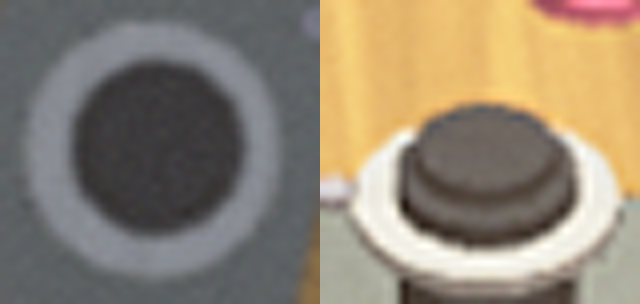

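The stack is concentric within about 1 mm. The hub is at side crop (140,315) and clear below the jaws. Before gripping, I check its position from the side view.

Run:
```python
from m import *
for tag in('side0','side7'):
  d=L(tag)
  im=cv2.cvtColor(d['pixels'],cv2.COLOR_RGB2HSV)[262:298,183:212]
  m=(im[...,1]<75).astype(np.uint8);ys,xs=np.nonzero(m)
  print([(y+262,xs[ys==y].min()+183,xs[ys==y].max()+183) for y in np.unique(ys)])
  for nm,P in(('top',(.431,-.275,.05)),('flange',(.431,-.275,.008))): print(nm,proj(d,P))
t=L('top0');print(proj(t,(.431,-.275,.05)))
```

```text
[(np.int64(268), np.int64(193), np.int64(198)), (np.int64(269), np.int64(191), np.int64(199)), (np.int64(270), np.int64(191), np.int64(199)), (np.int64(271), np.int64(190), np.int64(200)), (np.int64(272), np.int64(190), np.int64(200)), (np.int64(273), np.int64(191), np.int64(199)), (np.int64(274), np.int64(191), np.int64(200)), (np.int64(275), np.int64(191), np.int64(200)), (np.int64(276), np.int64(191), np.int64(200)), (np.int64(277), np.int64(191), np.int64(200)), (np.int64(278), np.int64(191), np.int64(202)), (np.int64(279), np.int64(191), np.int64(203)), (np.int64(280), np.int64(190), np.int64(204)), (np.int64(281), np.int64(189), np.int64(205)), (np.int64(282), np.int64(188), np.int64(205)), (np.int64(283), np.int64(188), np.int64(205)), (np.int64(284), np.int64(188), np.int64(205)), (np.int64(285), np.int64(188), np.int64(205)), (np.int64(286), np.int64(188), np.int64(205)), (np.int64(287), np.int64(188), np.int64(204)), (np.int64(288), np.int64(189), np.int64(204)), (np.int64(289), np.int64(189), np.int64(203)), (np.int64(290), np.int64(190), np.int64(202)), (np.int64(291), np
[... 713 characters left out ...]
nt64(280), np.int64(190), np.int64(204)), (np.int64(281), np.int64(189), np.int64(205)), (np.int64(282), np.int64(188), np.int64(205)), (np.int64(283), np.int64(188), np.int64(205)), (np.int64(284), np.int64(188), np.int64(205)), (np.int64(285), np.int64(188), np.int64(205)), (np.int64(286), np.int64(188), np.int64(205)), (np.int64(287), np.int64(188), np.int64(204)), (np.int64(288), np.int64(189), np.int64(204)), (np.int64(289), np.int64(189), np.int64(203)), (np.int64(290), np.int64(190), np.int64(202)), (np.int64(291), np.int64(191), np.int64(201)), (np.int64(292), np.int64(195), np.int64(197))]
top [195.1682721  270.98838868]
flange [196.62467086 283.65700444]
[342.087635   252.55080466]
```

Both views agree to within about a pixel. I'm descending over the stem to TCP 17 mm.

Request:
{"op": "send_rows", "data": {"targets": [[0,0,0,-30,0],[0,0,0,-60,0],[0,0,0,-85,0],[0,0,0,-97,0],[0,0,0,-97,0],[1,0,0,-97,0],[1,0,0,-97,0],[1,0,0,-97,0],[1,0,0,-97,0],[1,0,0,-97,0]], "squeeze": 80}}

```text
time: 15.02
ee_pos: [0.4312, -0.2749, 0.023]
tcp_rot: [179.9, -0.0, 23.3]
wrist_force: [-1.9, 0.7, 6.5]
opening: 0.0219
```

Request:
{"op": "send_rows", "data": {"targets": [[1,0,0,0,0],[1,0,0,0,0],[1,0,0,0,0]]}}

```text
time: 15.4
ee_pos: [0.4312, -0.2749, 0.023]
tcp_rot: [179.9, -0.0, 23.3]
wrist_force: [-2.0, -0.8, 5.6]
opening: 0.0217
```

Run:
```python
from m import *
o=bot.get_obs();print(o['time'],o['ee_pos'],o['tcp_rot'],o['wrist_force'],o['opening'])
d=snap('side','side8')
cv2.imwrite('pics/a8.png',up(d,(150,220,250,310),6))
```

```text
15.4 [ 0.43124042 -0.27486903  0.02297084] [ 1.79948121e+02 -2.07523836e-02  2.33048771e+01] [-2.01395888 -0.77558857  5.56001814] 0.02168813640301841
```

View pics/a8.png

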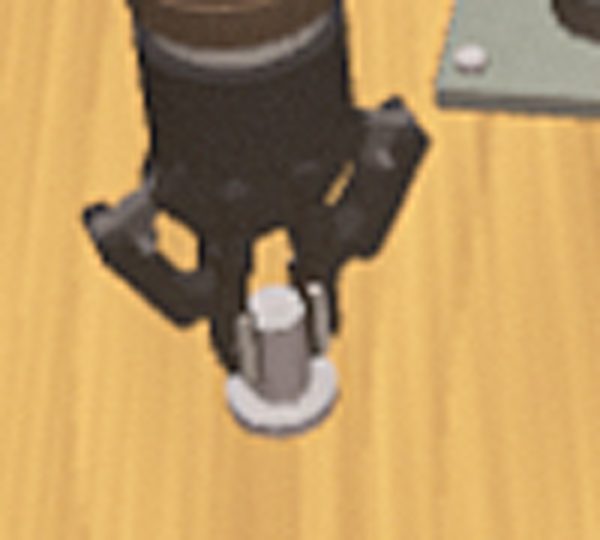

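The hub is gripped upright, both pads on the stem, at TCP z 23 mm. Next I lift it and carry it over.

Request:
{"op": "send_rows", "data": {"targets": [[1,0,0,10,0],[1,0,0,50,0],[1,0,0,100,0],[1,0,0,130,0],[1,20,28,130,0],[1,50,70,130,0],[1,85,117,130,0],[1,120,165,130,0],[1,145,200,130,0],[1,152,209,130,0]]}}

```text
time: 16.7
ee_pos: [0.5838, -0.0634, 0.1519]
tcp_rot: [-180.0, 0.0, 23.5]
wrist_force: [0.2, -0.5, -1.4]
opening: 0.0219
```

Request:
{"op": "send_rows", "data": {"targets": [[1,0,0,0,0],[1,0,0,-20,0],[1,0,0,-34,0],[1,0,0,-34,0],[1,0,0,-34,0]]}}

```text
time: 17.32
ee_pos: [0.583, -0.0661, 0.119]
tcp_rot: [180.0, -0.0, 23.3]
wrist_force: [0.1, -0.0, -1.2]
opening: 0.0217
```

Run:
```python
from m import *
o=bot.get_obs();print(o['time'],o['ee_pos'],o['tcp_rot'],o['wrist_force'],o['opening'])
d=snap('side','side9')
for z in(-.023,.027):print(proj(d,o['ee_pos']+[0,0,z]))
print(proj(d,(.583,-.066,.084)))
cv2.imwrite('pics/a9.png',up(d,(203,130,303,230),6))
```

```text
17.325 [ 0.58300837 -0.06610023  0.11896996] [ 1.79980534e+02 -3.04323904e-02  2.32718123e+01] [ 0.11860347 -0.00287078 -1.20356895] 0.02169157917098556
[252.31383339 197.14286014]
[252.18574907 181.49278435]
[252.33683275 200.75257447]
```

View pics/a9.png

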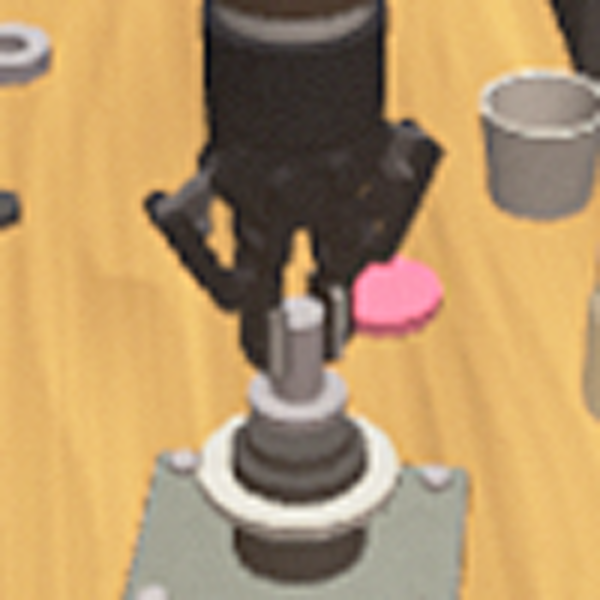

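The hub is upright and centred over the stack. I'm lowering until contact, then pressing in small steps.

Request:
{"op": "send_rows", "data": {"targets": [[1,0,0,-6,0],[1,0,0,-10,0],[1,0,0,-12,0],[1,0,0,-14,0],[1,0,0,-14,0],[1,0,0,-14,0]]}}

```text
time: 18.12
ee_pos: [0.583, -0.0656, 0.1049]
tcp_rot: [180.0, -0.0, 23.3]
wrist_force: [-3.4, 0.4, 4.6]
opening: 0.0217
```

Request:
{"op": "send_rows", "data": {"targets": [[1,0,0,-2,0],[1,0,0,-4,0],[1,0,0,-6,0],[1,0,0,-6,0],[1,0,0,-6,0]]}}

```text
time: 18.75
ee_pos: [0.583, -0.0656, 0.0993]
tcp_rot: [180.0, -0.0, 23.3]
wrist_force: [-4.3, 0.3, 8.3]
opening: 0.0222
```

Request:
{"op": "send_rows", "data": {"targets": [[1,0,0,-2,0],[1,0,0,-4,0],[1,0,0,-5,0],[1,0,0,-5,0],[1,0,0,-5,0]]}}

```text
time: 19.38
ee_pos: [0.583, -0.0656, 0.0947]
tcp_rot: [180.0, -0.0, 23.3]
wrist_force: [-6.0, 0.4, 10.8]
opening: 0.0218
```

Request:
{"op": "send_rows", "data": {"targets": [[1,0,0,-1,0],[1,0,0,-1,0],[1,0,0,-1,0]]}}

```text
time: 19.75
ee_pos: [0.583, -0.0656, 0.0937]
tcp_rot: [180.0, -0.0, 23.3]
wrist_force: [-5.9, 1.4, 10.0]
opening: 0.022
```

Run:
```python
from m import *
o=bot.get_obs();print(o['time'],o['ee_pos'],o['tcp_rot'],o['wrist_force'],o['opening'],o['torque'])
d=snap('side','side10')
cv2.imwrite('pics/a10.png',up(d,(203,150,303,240),6))
```

```text
19.75 [ 0.58302116 -0.065582    0.09371019] [ 1.79967167e+02 -4.94233614e-02  2.33153197e+01] [-5.89461706  1.37654633 10.00215014] 0.021990929256153497 [0.06126437 1.2262008  0.01056703]
```

View pics/a10.png

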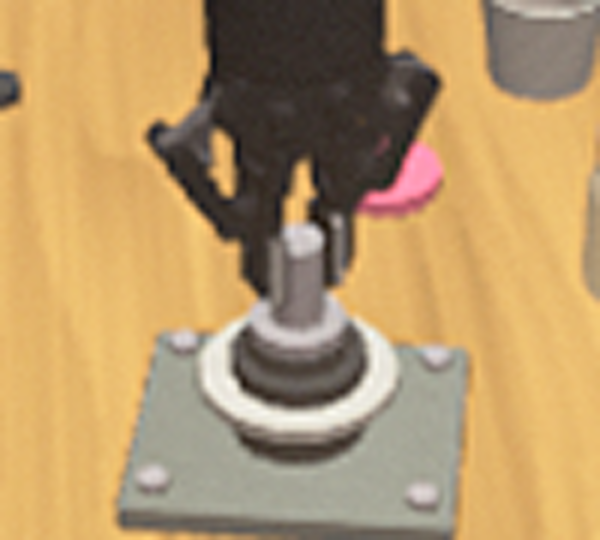

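The plate is nearly home and the hub is upright. I'm continuing in 1 mm steps and watching for the force to rise sharply.

Request:
{"op": "send_rows", "data": {"targets": [[1,0,0,-1,0],[1,0,0,-1,0],[1,0,0,-1,0]]}}

```text
time: 20.18
ee_pos: [0.5831, -0.0656, 0.0929]
tcp_rot: [180.0, -0.1, 23.3]
wrist_force: [-6.7, 1.2, 11.4]
opening: 0.022
```

Request:
{"op": "send_rows", "data": {"targets": [[1,0,0,-1,0],[1,0,0,-1,0],[1,0,0,-1,0]]}}

```text
time: 20.55
ee_pos: [0.5831, -0.0656, 0.0929]
tcp_rot: [179.9, -0.1, 23.3]
wrist_force: [-9.3, 0.6, 18.5]
opening: 0.0216
```

Request:
{"op": "send_rows", "data": {"targets": [[1,-0.5,0,0,0],[1,-0.5,0,0,0],[1,-0.5,0,0,0]]}}

```text
time: 20.92
ee_pos: [0.5831, -0.0656, 0.0929]
tcp_rot: [179.9, -0.1, 23.3]
wrist_force: [-5.9, 0.6, 17.4]
opening: 0.0217
```

Run:
```python
from m import *
o=bot.get_obs();print(o['time'],o['ee_pos'],o['tcp_rot'],o['wrist_force'],o['opening'],o['torque'])
d=snap('side','side11')
for z in(.048,.06,.07,.12):print(z,proj(d,(.583,-.0655,z)))
cv2.imwrite('pics/a11.png',up(d,(203,150,303,240),6))
```

```text
20.925 [ 0.58305188 -0.0656078   0.09292612] [ 1.79917848e+02 -1.45269482e-01  2.33170103e+01] [-5.88882651  0.59388185 17.39462955] 0.021691862691348655 [0.11341866 1.47573645 0.02516756]
0.048 [252.40664967 211.30770585]
0.06 [252.37775375 207.79356347]
0.07 [252.35341423 204.83354043]
0.12 [252.22804854 189.58733967]
```

View pics/a11.png

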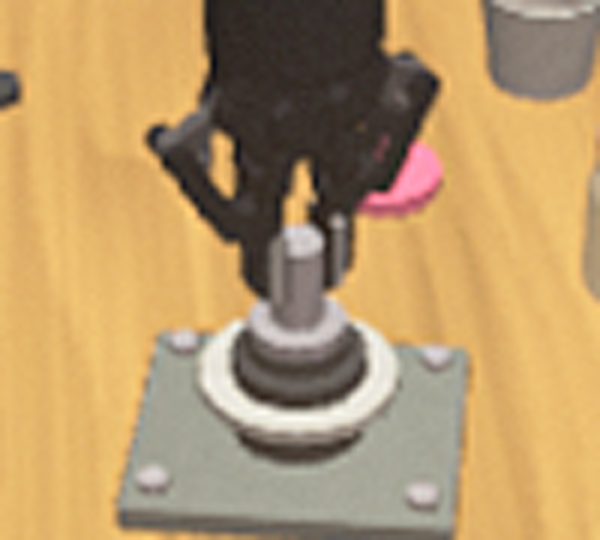

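The stem top at (253.5,190) and plate centre at (252.7,211.7) match the projections for fully home (189.6 and 211.3). The push is steady at about 17 N, so I'm handing in.

Request:
{"op": "send_rows", "data": {"targets": [[1,0,0,0,0],[1,0,0,0,0],[1,0,0,0,0],[1,0,0,0,0]]}}

```text
time: 21.48
ee_pos: [0.583, -0.0656, 0.0929]
tcp_rot: [179.9, -0.1, 23.3]
wrist_force: [-7.1, 1.0, 17.6]
opening: 0.022
```

```bash
python3 -c "
from workcell import bot
o=bot.get_obs();print(o['time'],o['ee_pos'],o['wrist_force'])
print(bot.job_done())"
```

```text
21.475 [ 0.58303689 -0.06561784  0.09291418] [-7.11590658  1.02346947 17.57272195]
the job is handed in; nothing more can be done
None
```

I placed the wide disc on the sprung plate, then the medium disc, then the hub flange down. I pressed the hub until the plate hit its stop and handed the job in at 21.5 s, still gripping and pressing. No verdict was reported.

- **Centring:** in the pictures both discs sat flat and about 1 mm from the plate centre, and the hub stood upright over them.
- **Plate home:** the hand stopped sinking at 92.9 mm while the force jumped from about 11 to 18 N. The side view also matched the plate fully down, to within a pixel.
- **Push:** the last reading was a steady 17.6 N downward, so with the hub's weight about 20 N on the disc.
- **Not ideal:** a sideways force of about 7 N in −x remained. A 0.5 mm shift cut it from 9 to 6 N, and it was 7 N at hand-in. Nothing moved because of it.
- **Bystanders:** the arm went near none of them, but I did not measure them again at the end.

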